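Scribe the fence setting on the angle jig

ROBOT

A 6-joint arm with a two-finger parallel gripper is mounted at the origin on a cart in front of the work surface, level with it; the furniture and walls round the work are solid. World frame = base frame: x ahead of the robot, y to its left, z up, the work surface at z = 0. Lengths are in m, angles in rad, forces in N, time in s.
With the tool pointing down it reaches from about 0.35 to 0.975 m from the base axis. Payload 4.9 kg.
Tool frame: the origin (TCP) lies at the very end of the fingers, on their centre line; the grasp point (between the pads) lies 19 mm behind it; z points along the fingers, y is the line along which they close (so a half turn about z gives the same grasp; the last joint's range is limited). The gripper opens to 85 mm and grips with 20 to 120 N. Pads are 22 mm wide; open, the fingers measure 114 mm over their backs; the gripper's body (76 mm by 85 mm) begins 54 mm behind the grasp point. The pads swing forward as they close: fully open they stand 13 mm farther back than shut.
Start: joints at [-1.42, 0.053, 1.613, -0, 1.476, -0.119], TCP at [0.167, -0.602, 0.231] pointing down, gripper open.
Joint ranges: [-3.01, 3.01], [-1.01, 2.22], [0.06, 2.58], [-1.02, 4.17], [0.09, 2.62], [-3.14, 3.14]. Speed limits (rad/s): [2.57, 2.57, 3.14, 3.14, 3.14, 3.14].

INTERFACE

Orientations are given as a rotation vector (axis times angle).
In Python, from station import ctrl gives the robot as it stands.
- The arm moves only by the tool jog_arm, never from a script. Its argument "plan" is a list of rows, each a list of 7 numbers: the shift along the tool's x, y, z in units of 0.02 m (1.0 is 0.02 m), then the turn, a rotation vector about the tool's x, y, z in units of 45 degrees (1.0 is 45 degrees), then the opening, from -1 (shut) to 1 (fully open). A call has 1 to 8 rows; each row shifts and turns the commanded pose from where the row before left it, along the tool's axes as they then stand; what a row does not reach is not made up. A row lasts 1/10 s, in which the tool goes at most 50 mm and 8.59 degrees, less where a joint would pass 70% of its speed; a pose out of reach is approached as far as the arm can. A call with a number of a shift or a turn outside -1 to 1 is refused whole. A call with a gripper value outside its range is refused whole. The fingers move at their own pace and stop on an object; "grip_force" is the grip in N (left out, the last holds). Time passes only in rows, so rows that do not move let the fingers close. It gives the time, the measured TCP pose, the force, the opening and the grip force at its end, in the units of the state.
- ctrl.get_obs(): the state, without advancing time (a new reading comes with each control period).
- ctrl.get_image(name): name is "side" or "top" or "wrist"; returns (picture, depth): 400x640x3 uint8, red, green, blue; 400x640 float32, m along the optical axis (not along the pixel's ray), 0 where there is no reading.
- ctrl.camera_info(name): a dict with "camera_matrix" (3x3 intrinsics, pixels), "rvec" (rotation vector, rad) and "tvec" (3), from world to camera coordinates, as OpenCV has them; the wrist camera has in their place "T_tool_cam" (4x4, takes a point from camera to tool coordinates, whose origin is the TCP and whose axes are the flange's). Camera axes: x right, y down, z forward; pixel columns grow to the right and rows downward; lengths in m; the calibration is good to about 2 mm. A picture is of the moment at which its call begins: read the wrist's pose just before it. camera_info takes no time and is no camera call.
- ctrl.finish_job(): hands the job in; it is judged then, once.
The state is a dict: "t": time; "q": joint angles; "dq": joint speeds; "effort": joint torques, N m; "tool_pos": TCP position; "tool_rot": TCP orientation; "contact_force": force on the tool from outside, world axes, zero at the start; "wrist_torque": the same for the moment, N m; "opening": finger opening in m; "grip_force": force on a finger pad.
Only numpy, scipy, OpenCV 4.12 (cv2) and the standard library are available. Lean on these libraries where they do the work, as an engineer would, in place of code of your own. Each camera call takes 0.05 s, during which the arm holds its last target. There are 200 camera calls.

TASK

The tall fence of the angle jig is locked at some angle; mark that setting on the jig's base panel so that it can be found again. Take the scriber from its stand, lean it back 20 to 50 degrees from upright, and draw its point slowly (about 3 cm/s) along the foot of the fence from the pivot to the free end, keeping the point lightly on the panel and against the fence all the way (a few newtons, never over 25). Then stand the scriber back in its hole, and leave the things lying round about where they are.

Things in the scene. Friction and masses are not known exactly. Their poses are not given: they have to be found in the camera images.
- scriber: loose steel scriber, about 80 g, 128 mm long. Origin at its point, z along it towards the handle. Point radius 2 mm, shank 6 mm diameter up to z = 60, collar 26 mm diameter from z = 60 to 64, then the handle. At the start it stands upright in the stand, the collar on the stand's top.
- scriber_grip (a point): middle of the scriber's square handle (14 x 14 mm, flats facing its x and y, z = 64 to 128 mm): 96 mm above the point; hold it about here. Axes as the scriber's.
- stand: fixed wooden block 64 x 64 mm, 70 mm high, origin under its centre on the saw table, z up. A round hole, 17 mm diameter, 64 mm deep, with a 3 mm chamfer, in the middle of its top takes the scriber, point down, until the collar lies on the top (point then 10 mm above the table).
- panel: fixed plywood base panel of the angle jig, 200 (x) x 260 (y) x 18 mm, origin under its centre on the saw table, z up, top at z = 18. The fence stands on its far (+x) half roughly along its y, pivot at +y, free end at -y. Scribe at least from panel y = +78 to -98 mm, point touching panel and fence together all the way.
- pivot: fixed steel pivot post, 15 mm diameter, 218 mm high, on a square foot 28 x 28 x 3 mm; origin on the post's axis at the panel's top, axes parallel to the panel's. It carries the tall fence.
- fence_pivot (a point): point on the post's axis at the panel's top where the fence turns. The fence, locked stiff, is an upright flat board 18 mm thick, 200 mm high, from 17 to 220 mm from this axis, along the pivot's -y turned about z by up to 0.1 rad either way (angle not reported: find it by touch or eye). Its scribing face looks to -x, 9 mm from the axis; no room for an upright gripper in front of it.
- tape_measure: loose tape measure 82 x 44 x 68 mm, bystander, origin under its centre
- offcut: loose wooden block 75 x 38 x 38 mm, bystander, origin under its centre
- bolt: loose hexagon bolt 67 x 18 x 16 mm, lying, bystander, origin under its centre
Not all that is in view belongs to the job. Of the things like the scriber, leave any that is orange; of the rest the larger one is meant.

How it is judged:
On the way, in this order (a step that is already met when the one before it is completed fails the run):
1. the leaned point touches panel and fence together near the pivot (panel y = +70 mm, give or take 8) (y of scriber in the frame of panel between 0.062 and 0.078 m and z of scriber in the frame of panel below 0.024 m and contact force between scriber and panel above 0.4 N and contact force between scriber and pivot above 0.4 N and angle between scriber's own z axis and vertical between 0.33 and 0.9 rad), for 0.1 s.
2. the leaned point touches panel and fence together 1 x 20 mm further on (panel y = +50 mm, give or take 8) (y of scriber in the frame of panel between 0.042 and 0.058 m and z of scriber in the frame of panel below 0.024 m and contact force between scriber and panel above 0.4 N and contact force between scriber and pivot above 0.4 N and angle between scriber's own z axis and vertical between 0.33 and 0.9 rad), for 0.1 s.
3. the leaned point touches panel and fence together 2 x 20 mm further on (panel y = +30 mm, give or take 8) (y of scriber in the frame of panel between 0.022 and 0.038 m and z of scriber in the frame of panel below 0.024 m and contact force between scriber and panel above 0.4 N and contact force between scriber and pivot above 0.4 N and angle between scriber's own z axis and vertical between 0.33 and 0.9 rad), for 0.1 s.
4. the leaned point touches panel and fence together 3 x 20 mm further on (panel y = +10 mm, give or take 8) (y of scriber in the frame of panel between 0.002 and 0.018 m and z of scriber in the frame of panel below 0.024 m and contact force between scriber and panel above 0.4 N and contact force between scriber and pivot above 0.4 N and angle between scriber's own z axis and vertical between 0.33 and 0.9 rad), for 0.1 s.
5. the leaned point touches panel and fence together 4 x 20 mm further on (panel y = -10 mm, give or take 8) (y of scriber in the frame of panel between -0.018 and -0.002 m and z of scriber in the frame of panel below 0.024 m and contact force between scriber and panel above 0.4 N and contact force between scriber and pivot above 0.4 N and angle between scriber's own z axis and vertical between 0.33 and 0.9 rad), for 0.1 s.
6. the leaned point touches panel and fence together 5 x 20 mm further on (panel y = -30 mm, give or take 8) (y of scriber in the frame of panel between -0.038 and -0.022 m and z of scriber in the frame of panel below 0.024 m and contact force between scriber and panel above 0.4 N and contact force between scriber and pivot above 0.4 N and angle between scriber's own z axis and vertical between 0.33 and 0.9 rad), for 0.1 s.
7. the leaned point touches panel and fence together 6 x 20 mm further on (panel y = -50 mm, give or take 8) (y of scriber in the frame of panel between -0.058 and -0.042 m and z of scriber in the frame of panel below 0.024 m and contact force between scriber and panel above 0.4 N and contact force between scriber and pivot above 0.4 N and angle between scriber's own z axis and vertical between 0.33 and 0.9 rad), for 0.1 s.
8. the leaned point touches panel and fence together 7 x 20 mm further on (panel y = -70 mm, give or take 8) (y of scriber in the frame of panel between -0.078 and -0.062 m and z of scriber in the frame of panel below 0.024 m and contact force between scriber and panel above 0.4 N and contact force between scriber and pivot above 0.4 N and angle between scriber's own z axis and vertical between 0.33 and 0.9 rad), for 0.1 s.
9. the leaned point touches panel and fence together near the free end (panel y = -90 mm, give or take 8) (y of scriber in the frame of panel between -0.098 and -0.082 m and z of scriber in the frame of panel below 0.024 m and contact force between scriber and panel above 0.4 N and contact force between scriber and pivot above 0.4 N and angle between scriber's own z axis and vertical between 0.33 and 0.9 rad), for 0.1 s.
At the end, for the whole second after the job is handed in: the scriber stands released and at rest in the stand's hole, point within 9 mm of the stand's axis and no higher than 14 mm above the table (collar on the top), upright within 7 degrees (horizontal distance between scriber and stand below 0.009 m and z of scriber in the frame of stand below 0.014 m and angle between scriber's own z axis and vertical below 0.12 rad and linear speed of scriber below 0.01 m/s); the robot touches nothing.
It fails at once if the scriber presses on panel or fence with more than 25 N (contact force between scriber and panel above 25 N or contact force between scriber and pivot above 25 N).
It fails at once if the scriber moves faster than 90 mm/s while it touches panel or fence ((contact force between scriber and panel above 0.4 N or contact force between scriber and pivot above 0.4 N) and linear speed of scriber above 0.09 m/s).
It fails at once if the tape measure is moved by more than 20 mm (distance of tape_measure from where it was at the start of the episode above 0.02 m).
It fails at once if the offcut is moved by more than 20 mm (distance of offcut from where it was at the start of the episode above 0.02 m).
It fails at once if the bolt is moved by more than 20 mm (distance of bolt from where it was at the start of the episode above 0.02 m).
It also fails if it takes over 72 s, if anything falls off the work surface, if the arm or the gripper's body presses on something with over 40 N, if the wrist force passes 120 N, or if a joint passes its speed limit or range.

## Working session

There is one attempt and no reset: what is moved stays moved. The work goes in short steps, Python scripts to look and compute and a tool call to move; the robot and the scene stay as the last step left them, time stands still between calls to the robot, and variables do not carry over. Pictures are saved under pics/ and viewed, at most 10 in all, crops included, and the job is handed in when it is done.

Besides the shell and the picture viewer there is one more tool, called by a JSON object that holds its "api" and its "payload". jog_arm: Moves the arm, as the interface text tells. Shifts and turns lie within -1 to 1; 1 stands for 0.02 m of shift or 45 degrees of turn. Its arguments: {"type":"object","properties":{"plan":{"type":"array"},"grip_force":{"type":"number"}},"required":["plan"]}

```bash
mkdir -p pics; ls
cat > h.py <<'E'
import numpy as np, cv2
from scipy.spatial.transform import Rotation as R
from station import ctrl
def cam(name,obs=None):
    i=ctrl.camera_info(name); K=np.array(i["camera_matrix"])
    if "T_tool_cam" in i:
        T=np.eye(4);T[:3,:3]=R.from_rotvec(obs["tool_rot"]).as_matrix();T[:3,3]=obs["tool_pos"]
        return K,T@np.array(i["T_tool_cam"])
    T=np.eye(4);T[:3,:3]=R.from_rotvec(np.ravel(i["rvec"])).as_matrix();T[:3,3]=np.ravel(i["tvec"])
    return K,np.linalg.inv(T)
def grab(name,fn):
    o=ctrl.get_obs(); im,d=ctrl.get_image(name); K,T=cam(name,o)
    cv2.imwrite(f"pics/{fn}.png",im[:,:,::-1]); np.savez(f"pics/{fn}.npz",im=im,d=d,K=K,T=T)
def load(fn): z=np.load(f"pics/{fn}.npz"); return z["im"],z["d"],z["K"],z["T"]
def ray(K,T,u,v):
    r=T[:3,:3]@np.linalg.inv(K)@np.array([u,v,1.]); return T[:3,3],r
def onz(K,T,u,v,z):
    o,r=ray(K,T,u,v); return o+r*(z-o[2])/r[2]
def pt(K,T,d,u,v):
    o,r=ray(K,T,u,v); return o+r*d[int(v),int(u)]
def cloud(K,T,d):
    v,u=np.mgrid[:d.shape[0],:d.shape[1]]
    c=np.stack([u,v,np.ones_like(u)],-1)@np.linalg.inv(K).T
    return (c*d[...,None])@T[:3,:3].T+T[:3,3]
def proj(K,T,p):
    c=np.linalg.inv(T)@np.r_[p,1]; q=K@c[:3]; return q[:2]/q[2]
E
python3 - <<'E'
from h import *
for n in("top","side","wrist"):
    grab(n,n+"0"); im,d,K,T=load(n+"0"); print(n,T.round(3).tolist(),K[0,0])
o=ctrl.get_obs(); print(o)
E
```

```text
pics
top [[-0.002, -0.986, 0.166, 0.362], [-1.0, 0.005, 0.017, -0.214], [-0.018, -0.166, -0.986, 1.195], [0.0, 0.0, 0.0, 1.0]] 517.616947323121
side [[1.0, 0.014, 0.02, 0.51], [-0.006, -0.651, 0.759, -1.026], [0.023, -0.759, -0.65, 0.794], [0.0, 0.0, 0.0, 1.0]] 510.71804464312487
wrist [[0.266, -0.923, -0.277, 0.237], [-0.964, -0.256, -0.074, -0.583], [-0.002, 0.287, -0.958, 0.371], [0.0, 0.0, 0.0, 1.0]] 286.3337704639425
{'t': 0.15, 'q': array([-1.41996727e+00,  5.32194043e-02,  1.61398927e+00, -7.12362724e-07,
        1.47601619e+00, -1.18964405e-01]), 'dq': array([ 0.0011923 , -0.00211643, -0.00566193, -0.00069088,  0.00177599,
       -0.00011212]), 'effort': array([-1.64083995e-04, -3.94243348e+01, -3.70720661e+01, -2.21495925e-04,
        4.65661433e-03, -1.98425255e-05]), 'tool_pos': array([ 0.16652943, -0.60189207,  0.23033027]), 'tool_rot': array([-3.11143482e+00, -4.22287070e-01,  4.19384489e-05]), 'contact_force': array([ 0.78166166, -0.23786267, -0.04035954]), 'wrist_torque': array([-0.00783945,  0.03173992, -0.04596116]), 'grip_force': 0.0, 'opening': 0.08510768441158775}
```

View pics/top0.png

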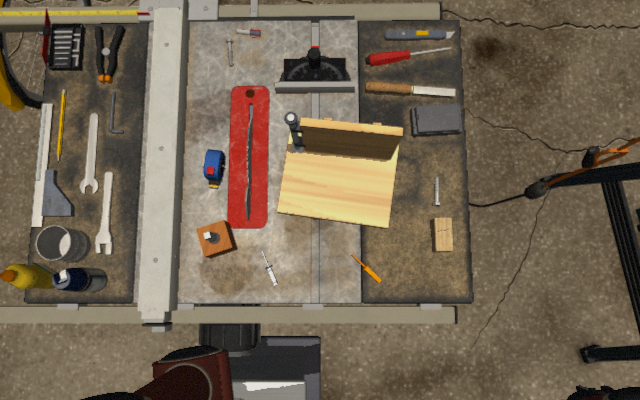

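View pics/side0.png

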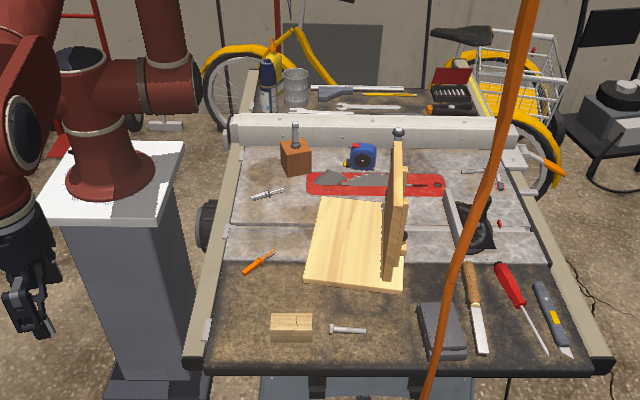

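Top view: what could be taken for the scriber is the grey one standing in the wooden stand at (210,237), a small grey one lying at (269,268), and an orange one at (367,268). I choose the standing one, which is larger and not orange. The jig panel is at about (340,180), with its pivot post at (292,118).

Run:
```python
from h import *
im,d,K,T=load("top0"); s,ds,Ks,Ts=load("side0")
a=cv2.resize(im[205:295,185:295],(440,360),interpolation=cv2.INTER_NEAREST)
b=cv2.resize(s[110:210,235:335],(360,360),interpolation=cv2.INTER_NEAREST)
cv2.imwrite("pics/c1.png",np.hstack([a,b])[:,:,::-1])
for nm,(I,D,k,t) in {"top":(im,d,K,T),"side":(s,ds,Ks,Ts)}.items():
    C=cloud(k,t,D); x,y,z=C[...,0],C[...,1],C[...,2]
    print(nm)
    # panel top
    hsv=cv2.cvtColor(I,cv2.COLOR_RGB2HSV)
    wood=(abs(hsv[...,0].astype(int)-19)<7)&(hsv[...,1]>60)
    m=wood&(z>.012)&(z<.026)&(x>.3)&(x<.75)&(y>-.5)&(y<0)
    P=C[m]; print("panel",m.sum(),P.mean(0).round(4), cv2.minAreaRect((P[:,:2]).astype(np.float32)))
    # tall things
    for lo,hi in((.05,.085),(.09,.15),(.19,.212),(.212,.25)):
        mm=(z>lo)&(z<hi)&(x>.2)&(x<.8)&(y>-.5)&(y<.12)
        n,L,st,ce=cv2.connectedComponentsWithStats(mm.astype(np.uint8))
        for i in range(1,n):
            if st[i,4]>6:
                Q=C[L==i]; print(lo,hi,st[i],Q.min(0).round(3),Q.max(0).round(3),np.median(Q,0).round(3))
```

```text
top
panel 7157 [ 0.5849 -0.2359  0.0187] ((0.5497710108757019, -0.2500360608100891), (0.4437914192676544, 0.31587618589401245), 77.76870727539062)
0.05 0.085 [293 136 101  21 436] [ 0.647 -0.359  0.05 ] [ 0.691 -0.136  0.085] [ 0.661 -0.239  0.07 ]
0.05 0.085 [202 150  21  28 455] [0.602 0.027 0.05 ] [0.666 0.072 0.074] [0.633 0.047 0.063]
0.05 0.085 [196 220  38  37 826] [ 0.424 -0.005  0.05 ] [0.502 0.076 0.084] [0.459 0.03  0.07 ]
0.09 0.15 [291 133   8   9  52] [ 0.673 -0.149  0.09 ] [ 0.682 -0.136  0.147] [ 0.675 -0.143  0.117]
0.09 0.15 [302 136  96  17 692] [ 0.647 -0.358  0.09 ] [ 0.672 -0.159  0.15 ] [ 0.659 -0.258  0.121]
0.09 0.15 [203 231  13  10  91] [0.454 0.027 0.092] [0.472 0.044 0.142] [0.462 0.032 0.134]
0.19 0.212 [324 118   8   2  10] [ 0.691 -0.22   0.19 ] [ 0.694 -0.206  0.193] [ 0.693 -0.213  0.191]
0.19 0.212 [373 123   7   2  13] [ 0.679 -0.317  0.19 ] [ 0.683 -0.305  0.195] [ 0.68  -0.311  0.191]
0.19 0.212 [289 124   9   6  25] [ 0.671 -0.152  0.191] [ 0.679 -0.136  0.209] [ 0.674 -0.144  0.197]
0.19 0.212 [299 125 103  16 323] [ 0.647 -0.359  0.19 ] [ 0.68
[... 1182 characters left out ...]
9 0.15 [403 188   2  10  15] [ 0.692 -0.222  0.125] [ 0.696 -0.217  0.149] [ 0.694 -0.22   0.139]
0.19 0.212 [175 100  27  14 120] [ 0.2  -0.03  0.19] [0.249 0.024 0.212] [ 0.228 -0.019  0.203]
0.19 0.212 [391 150  12  70 172] [ 0.648 -0.362  0.19 ] [ 0.671 -0.145  0.212] [ 0.656 -0.356  0.203]
0.19 0.212 [403 166   5   7  32] [ 0.687 -0.222  0.191] [ 0.696 -0.203  0.195] [ 0.691 -0.214  0.193]
0.19 0.212 [403 198   6   8  36] [ 0.676 -0.322  0.191] [ 0.685 -0.302  0.195] [ 0.68  -0.314  0.193]
0.212 0.25 [171  77  32  32 458] [ 0.2   -0.041  0.212] [0.256 0.064 0.25 ] [ 0.233 -0.03   0.234]
0.212 0.25 [392 127  13  84 823] [ 0.648 -0.361  0.212] [ 0.693 -0.131  0.241] [ 0.668 -0.252  0.222]
```

View pics/c1.png

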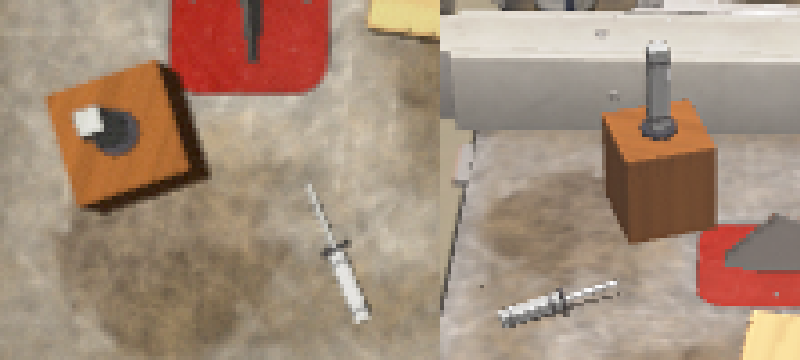

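The crop shows the chosen scriber upright in its stand, with its square handle lighter on top. The lying one is smaller. Next I fit the geometry.

Run:
```python
from h import *
for f in("top0","side0"):
    I,D,k,t=load(f); C=cloud(k,t,D); x,y,z=C[...,0],C[...,1],C[...,2]
    print(f)
    m=(z>.04)&(z<.19)&(x>.64)&(x<.676)&(y>-.35)&(y<-.17)
    P=C[m]
    # take -x facing face: robust line, then report by height
    for lo,hi in((.03,.07),(.07,.11),(.11,.15),(.15,.19)):
        Q=P[(P[:,2]>lo)&(P[:,2]<hi)][:,:2].astype(np.float32)
        vx,vy,x0,y0=cv2.fitLine(Q,cv2.DIST_HUBER,0,1e-3,1e-3).ravel()
        if vy>0: vx,vy=-vx,-vy
        print("face",lo,len(Q),"ang",np.arctan2(vx,-vy).round(4),"x at y=-.17",(x0+vx/vy*(-.17-y0)).round(4),"x at -.35",(x0+vx/vy*(-.35-y0)).round(4))
    m=(z>.014)&(z<.025)&(x>.38)&(x<.66)&(y>-.45)&(y<-.1)
    m=cv2.morphologyEx(m.astype(np.uint8),cv2.MORPH_OPEN,np.ones((5,5)))
    n,L,st,ce=cv2.connectedComponentsWithStats(m); i=1+st[1:,4].argmax()
    c=max(cv2.findContours((L==i).astype(np.uint8),0,2)[0],key=cv2.contourArea)
    q=cv2.approxPolyDP(c,6,True)[:,0]
    print("panel z",np.median(z[L==i]));
    for u,v in q: print((u,v),onz(k,t,u,v,.018).round(4))
    # stand top
    m=(z>.062)&(z<.078)&(x>.4)&(x<.52)&(y>-.03)&(y<.1)
    n,L,st,ce=cv2.connectedComponentsWithStats(m.astype(np.uint8)); i=1+st[1:,4].argmax()
    hs=np.array(np.nonzero(L==i))[::-1].T
    Q=np.array([onz(k,t,u,v,.07)[:2] for u,v in hs]).astype(np.float32)
    print("stand",np.median(z[L==i]),cv2.minAreaRect(Q))
    m=(z>.1)&(x>.44)&(x<.49)&(y>.01)&(y<.06)
    v,u=np.nonzero(m);print("handle", z[m].max(), u.min(),u.max(),v.min(),v.max())
    mt=m&(z>.13); Q=C[mt]; print("handle top",Q.mean(0).round(4),Q[:,2].min(),Q[:,2].max(),cv2.minAreaRect(Q[:,:2].astype(np.float32)))
    mc=m&(z>.08)
    m2=(z>.224)&(z<.245)&(x>.66)&(x<.7)&(y>-.16)&(y<-.12);Q=C[m2];print("post",Q.min(0).round(4),Q.max(0).round(4),((Q.min(0)+Q.max(0))/2).round(4))
```

```text
top0
face 0.03 270 ang -0.1134 x at y=-.17 0.6688 x at -.35 0.6483
face 0.07 394 ang -0.1134 x at y=-.17 0.6688 x at -.35 0.6483
face 0.11 423 ang -0.114 x at y=-.17 0.6689 x at -.35 0.6482
face 0.15 498 ang -0.1131 x at y=-.17 0.6688 x at -.35 0.6483
panel z 0.018747336760506994
(np.int32(285), np.int32(158)) [ 0.6541 -0.1134  0.018 ]
(np.int32(289), np.int32(182)) [ 0.5968 -0.1233  0.018 ]
(np.int32(281), np.int32(187)) [ 0.5851 -0.1048  0.018 ]
(np.int32(293), np.int32(196)) [ 0.5638 -0.1328  0.018 ]
(np.int32(279), np.int32(199)) [ 0.5569 -0.1005  0.018 ]
(np.int32(280), np.int32(212)) [ 0.5266 -0.1031  0.018 ]
(np.int32(299), np.int32(214)) [ 0.5218 -0.1469  0.018 ]
(np.int32(301), np.int32(200)) [ 0.5543 -0.1513  0.018 ]
(np.int32(307), np.int32(216)) [ 0.5171 -0.1653  0.018 ]
(np.int32(338), np.int32(220)) [ 0.5076 -0.2363  0.018 ]
(np.int32(345), np.int32(211)) [ 0.5283 -0.2525  0.018 ]
(np.int32(349), np.int32(222)) [ 0.5029 -0.2614  0.018 ]
(np.int32(362), np.int32(216)) [ 0.5166 -0.2913  0.018 ]
(np.int32(360), np.int32(224)) [ 0.4982 -0.2864  0.018 ]
(np.int32(388), np.in
[... 1068 characters left out ...]
)) [ 0.526  -0.1097  0.018 ]
(np.int32(303), np.int32(278)) [ 0.4919 -0.348   0.018 ]
(np.int32(388), np.int32(289)) [ 0.6593 -0.374   0.018 ]
(np.int32(378), np.int32(276)) [ 0.6425 -0.3406  0.018 ]
(np.int32(377), np.int32(202)) [ 0.6603 -0.1105  0.018 ]
stand 0.07265681611308672 ((0.46400541067123413, 0.034262847155332565), (0.06807642430067062, 0.08115943521261215), 18.499561309814453)
handle 0.1434479363801453 292 298 121 138
handle top [0.4637 0.034  0.1377] 0.1308243561732262 0.1434479363801453 ((0.46350184082984924, 0.03600873053073883), (0.015184847638010979, 0.018669631332159042), 16.849458694458008)
post [ 0.6688 -0.1571  0.2279] [ 0.6932 -0.1309  0.2412] [ 0.681  -0.144   0.2346]
```

{"api": "jog_arm", "payload": {"plan": [[0.85,-1,0,0,0,0,1],[0.85,-1,0,0,0,0,1],[0.85,-1,0,0,0,0,1],[0.85,-1,0,0,0,0,1],[0.85,-1,0,0,0,0,1],[0.85,-1,0,0,0,0,1],[0.85,-1,0,0,0,0,1],[0.85,-1,0,0,0,0,1]]}}

```text
t: 0.95
tool_pos: [0.2552, -0.4107, 0.2309]
tool_rot: [-3.113, -0.422, 0.0]
contact_force: [-0.1, 0.0, 0.8]
opening: 0.085
grip_force: 0.0
```

{"api": "jog_arm", "payload": {"plan": [[0.85,-1,0,0,0,0,1],[0.85,-1,0,0,0,0,1],[0.85,-1,0,0,0,0,1],[0.85,-1,0,0,0,0,1],[0.85,-1,0,0,0,0,1],[0.85,-1,0,0,0,0,1],[0.85,-1,0,0,0,0,1],[0.85,-1,0,0,0,0,1]]}}

```text
t: 1.75
tool_pos: [0.3436, -0.2203, 0.231]
tool_rot: [-3.113, -0.422, 0.0]
contact_force: [0.1, 0.1, 0.7]
opening: 0.0856
grip_force: 0.0
```

{"api": "jog_arm", "payload": {"plan": [[0.85,-1,0,0,0,0,1],[0.85,-1,0,0,0,0,1],[0.85,-1,0,0,0,0,1],[0.85,-1,0,0,0,0,1],[0.85,-1,0,0,0,0,1],[0.85,-1,0,0,0,0,1],[0.85,-1,0,0,0,0,1],[0,0,0,0,0,0,1]]}}

```text
t: 2.55
tool_pos: [0.4212, -0.0527, 0.2309]
tool_rot: [-3.111, -0.428, 0.001]
contact_force: [-0.2, -0.2, 0.3]
opening: 0.085
grip_force: 0.0
```

{"api": "jog_arm", "payload": {"plan": [[0.8,-0.92,0,0,0,-0.05,1],[0.8,-0.92,0,0,0,0,1],[0.8,-0.92,0,0,0,0,1],[0.8,-0.92,0,0,0,0,1],[0,0,0,0,0,0,1],[0,0,0,0,0,0,1]]}}

```text
t: 3.15
tool_pos: [0.46, 0.0339, 0.231]
tool_rot: [3.104, 0.484, -0.002]
contact_force: [-0.3, 0.1, -0.1]
opening: 0.0853
grip_force: 0.0
```

Run:
```python
from h import *
grab("wrist","w1"); grab("top","top1")
o=ctrl.get_obs(); print(o["tool_pos"],R.from_rotvec(o["tool_rot"]).as_matrix().round(3).tolist())
I,D,k,t=load("w1"); C=cloud(k,t,D); x,y,z=C[...,0],C[...,1],C[...,2]
m=(z>.12)&(z<.15)&(abs(x-.463)<.03)&(abs(y-.035)<.03)
Q=C[m]; 
if len(Q): print(len(Q),Q.mean(0),np.median(Q[:,2]),cv2.minAreaRect(Q[Q[:,2]>.134][:,:2].astype(np.float32)))
m=(z>.066)&(z<.0715)&(abs(x-.463)<.06)&(abs(y-.035)<.06); Q=C[m]
if len(Q): print(len(Q),np.median(Q[:,2]),cv2.minAreaRect(Q[:,:2].astype(np.float32)))
m=(z>.072)&(z<.078)&(abs(x-.463)<.03)&(abs(y-.035)<.03);Q=C[m]; print(len(Q),Q.min(0),Q.max(0))
```

```text
[0.45994933 0.03345727 0.23113399] [[0.953, 0.303, -0.0], [0.303, -0.953, -0.0], [-0.001, 0.0, -1.0]]
316 [0.46400015 0.03767392 0.13462093] 0.13631277528299235 ((0.4625808894634247, 0.03712679445743561), (0.013611230999231339, 0.0129774808883667), 17.23440170288086)
2765 0.06870119751015474 ((0.46210724115371704, 0.0372774712741375), (0.06430511176586151, 0.06377159804105759), 18.46113395690918)
158 [0.45314234 0.02467811 0.07200773] [0.47468281 0.04949972 0.07785897]
```

View pics/w1.png

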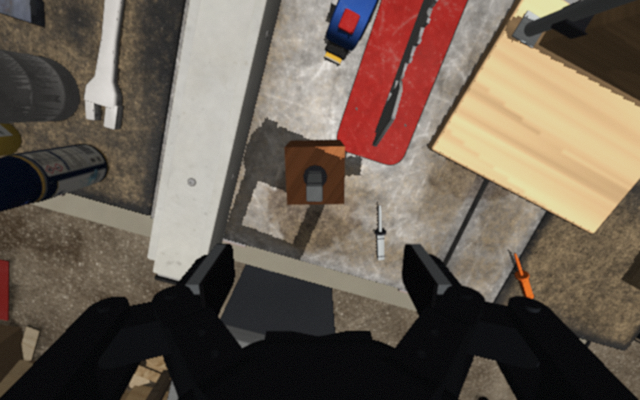

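Wrist view: the stand top is centred at about (315,172) and the handle at (314,185), between the open fingers. Three views agree on the handle at (0.463, 0.036) with its top at about 0.138. I descend and grip.

{"api": "jog_arm", "payload": {"plan": [[0.16,-0.08,0.9,0,0,0,1],[0,0,0.9,0,0,0,1],[0,0,0.9,0,0,0,1],[0,0,0.9,0,0,0,1],[0,0,0.9,0,0,0,1],[0,0,0.9,0,0,0,1],[0,0,0.9,0,0,0,1],[0,0,0.9,0,0,0,1]], "grip_force": 100}}

```text
t: 4.05
tool_pos: [0.4626, 0.0358, 0.0867]
tool_rot: [3.104, 0.481, 0.0]
contact_force: [0.1, 0.3, -0.1]
opening: 0.0858
grip_force: 0.0
```

{"api": "jog_arm", "payload": {"plan": [[0,0,0,0,0,0,1],[0,0,0,0,0,0,-1],[0,0,0,0,0,0,-1],[0,0,0,0,0,0,-1],[0,0,0,0,0,0,-1],[0,0,0,0,0,0,-1],[0,0,0,0,0,0,-1],[0,0,0,0,0,0,-1]], "grip_force": 100}}

```text
t: 4.85
tool_pos: [0.4635, 0.0369, 0.0881]
tool_rot: [3.104, 0.484, 0.002]
contact_force: [-0.5, 0.2, 4.6]
opening: 0.0128
grip_force: 97.4
```

Run:
```python
from h import *
for f in("top0","side0"):
    I,D,k,t=load(f); C=cloud(k,t,D); x,y,z=C[...,0],C[...,1],C[...,2]
    m=(z>.012)&(z<.028)&(x>.45)&(x<.645)&(y>-.45)&(y<-.05)
    hsv=cv2.cvtColor(I,cv2.COLOR_RGB2HSV)
    m&=(hsv[...,1]>60)&(hsv[...,0]>10)&(hsv[...,0]<30)&(hsv[...,2]>140)
    v,u=np.nonzero(m); W=np.array([onz(k,t,a,b,.018)[:2] for a,b in zip(u,v)])
    th=-.137
    for it in range(3):
        ex=np.array([np.cos(th),np.sin(th)]); ey=np.array([-ex[1],ex[0]])
        X=W@ex; Y=W@ey
        e=[]
        bins=np.arange(np.percentile(Y,4),np.percentile(Y,96),.004)
        e=np.array([[b+.002,X[(Y>b)&(Y<b+.004)].min()] for b in bins if ((Y>b)&(Y<b+.004)).any()])
        p=np.polyfit(e[:,0],e[:,1],1); th-=np.arctan(p[0])
    hi=[];lo=[]
    for b in np.arange(X.min()+.01,X.max()-.01,.006):
        s=Y[(X>b)&(X<b+.006)]; 
        if len(s): hi.append(s.max()); lo.append(s.min())
    yh,yl=np.median(hi),np.median(lo); xn=np.median(e[:,1])
    c=ex*(xn+.1)+ey*(yh+yl)/2
    print(f,len(W),"yaw",th,"len",yh-yl,"centre",c)
    for s in (.017,.023,.115,.212,.220):
        fd=np.array([-.113,-.9936]); pv=np.array([.6803,-.1430]); fx=np.array([-.9936,.113])
        w=pv+fd*s+fx*.009; print(s,w.round(4),"panel",((w-c)@ex).round(4),((w-c)@ey).round(4))
```

```text
top0 6570 yaw -0.1495232275026921 len 0.25751001913863764 centre [ 0.60814102 -0.23731068]
0.017 [ 0.6694 -0.1589] panel 0.0489 0.0867
0.023 [ 0.6688 -0.1648] panel 0.0491 0.0807
0.115 [ 0.6584 -0.2562] panel 0.0525 -0.0112
0.212 [ 0.6474 -0.3526] panel 0.056 -0.1082
0.22 [ 0.6465 -0.3606] panel 0.0563 -0.1162
side0 5625 yaw -0.1504317017355833 len 0.26513880124513084 centre [ 0.60834839 -0.23709657]
0.017 [ 0.6694 -0.1589] panel 0.0487 0.0865
0.023 [ 0.6688 -0.1648] panel 0.0489 0.0805
0.115 [ 0.6584 -0.2562] panel 0.0523 -0.0114
0.212 [ 0.6474 -0.3526] panel 0.0559 -0.1084
0.22 [ 0.6465 -0.3606] panel 0.0562 -0.1164
```

{"api": "jog_arm", "payload": {"plan": [[0,0,-0.7,0,0,0,-1],[0,0,-0.7,0,0,0,-1],[0,0,-0.7,0,0,0,-1],[0,0,-0.7,0,0,0,-1],[0,0,-0.7,0,0,0,-1],[0,0,-0.7,0,0,0,-1],[0,0,-0.7,0,0,0,-1],[0,0,-0.7,0,0,0,-1]]}}

```text
t: 5.65
tool_pos: [0.4628, 0.0369, 0.2006]
tool_rot: [3.104, 0.484, 0.0]
contact_force: [0.9, 0.6, -0.3]
opening: 0.0125
grip_force: 97.3
```

{"api": "jog_arm", "payload": {"plan": [[0,0,0,0,0,0.18,-1],[0,0,0,0,0,0.18,-1],[0,0,0,0,0,0.18,-1],[0,0,0,0,0.156,0,-1],[0,0,0,0,0.156,0,-1],[0,0,0,0,0.156,0,-1],[0,0,0,0,0.156,0,-1],[0,0,0,0,0.156,0,-1]]}}

```text
t: 6.45
tool_pos: [0.463, 0.0369, 0.2004]
tool_rot: [2.955, -0.17, 0.943]
contact_force: [-1.0, -0.1, -0.2]
opening: 0.0126
grip_force: 97.4
```

```bash
cat >> h.py <<'E'
def go(target,rows=None):
    o=ctrl.get_obs(); M=R.from_rotvec(o["tool_rot"]).as_matrix()
    print("pos",o["tool_pos"].round(4),"x",M[:,0].round(3),"z",M[:,2].round(3),"tip",(o["tool_pos"]+.078*M[:,2]).round(4),"F",np.round(o["contact_force"],1))
    print("units",(M.T@(np.array(target)-o["tool_pos"])/.02).round(2))
E
python3 - <<'E'
from h import *
go([.6005,-.158,.109])
E
```

```text
pos [0.463  0.0369 0.2004] x [ 0.81  -0.094  0.579] z [ 0.576 -0.066 -0.815] tip [0.5079 0.0317 0.1369] F [-1.  -0.1 -0.2]
units [3.83 8.89 8.33]
```

{"api": "jog_arm", "payload": {"plan": [[0.35,0.81,0.75,0,0,0,-1],[0.35,0.81,0.75,0,0,0,-1],[0.35,0.81,0.75,0,0,0,-1],[0.35,0.81,0.75,0,0,0,-1],[0.35,0.81,0.75,0,0,0,-1],[0.35,0.81,0.75,0,0,0,-1],[0.35,0.81,0.75,0,0,0,-1],[0.35,0.81,0.75,0,0,0,-1]]}}

```text
t: 7.25
tool_pos: [0.5625, -0.1059, 0.1334]
tool_rot: [2.958, -0.17, 0.935]
contact_force: [0.3, 0.2, -0.2]
opening: 0.0124
grip_force: 97.5
```

{"api": "jog_arm", "payload": {"plan": [[0.35,0.81,0.7,0,0,0,-1],[0.35,0.81,0.7,0,0,0,-1],[0.35,0.81,0.7,0,0,0,-1],[0,0,0,0,0,0,-1],[0,0,0,0,0,0,-1],[0,0,0,0,0,0,-1]]}}

```text
t: 7.85
tool_pos: [0.5972, -0.1574, 0.1113]
tool_rot: [2.958, -0.169, 0.935]
contact_force: [0.4, -0.4, -0.9]
opening: 0.0127
grip_force: 97.6
```

Run:
```python
from h import *
go([.6005,-.158,.109])
grab("side","s2"); grab("top","t2")
o=ctrl.get_obs(); M=R.from_rotvec(o["tool_rot"]).as_matrix(); tip=o["tool_pos"]+.078*M[:,2]
ims=[]
for f in("s2","t2"):
    I,D,k,t=load(f); u,v=proj(k,t,tip).round().astype(int); print(f,u,v)
    c=I[v-50:v+50,u-50:u+50]; ims.append(cv2.resize(c,(400,400),interpolation=cv2.INTER_NEAREST))
cv2.imwrite("pics/c2.png",np.hstack(ims)[:,:,::-1])
```

```text
pos [ 0.5972 -0.1574  0.1113] x [ 0.813 -0.093  0.575] z [ 0.571 -0.065 -0.818] tip [ 0.6418 -0.1625  0.0475] F [ 0.4 -0.4 -0.9]
units [0.07 0.01 0.19]
s2 372 207
t2 305 160
```

View pics/c2.png

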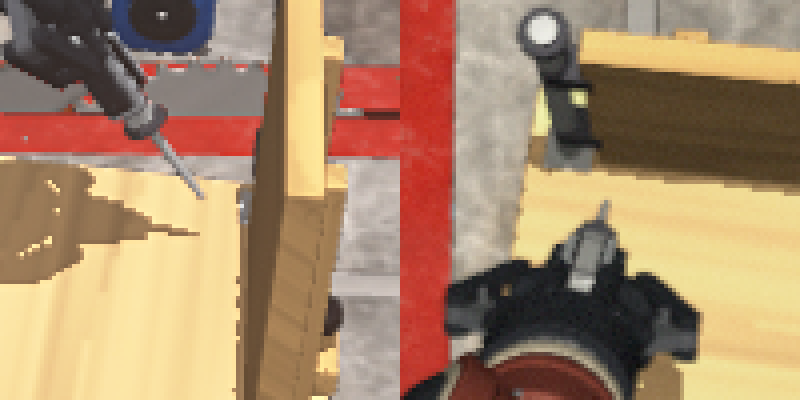

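The tip appears exactly where predicted in both views, near crop centre (200,200), hanging over the panel and clear of the fence. I go down.

{"api": "jog_arm", "payload": {"plan": [[-0.23,0,0.33,0,0,0,-1],[-0.23,0,0.33,0,0,0,-1],[-0.23,0,0.33,0,0,0,-1],[-0.03,0,0.04,0,0,0,-1],[-0.03,0,0.04,0,0,0,-1],[0,0,0,0,0,0,-1],[0,0,0,0,0,0,-1]]}}

```text
t: 8.65
tool_pos: [0.5978, -0.1582, 0.0853]
tool_rot: [2.957, -0.17, 0.936]
contact_force: [-0.0, 0.5, -0.7]
opening: 0.0126
grip_force: 97.6
```

Run:
```python
from h import *
go([.6,-.158,.08])
```

```text
pos [ 0.5978 -0.1582  0.0853] x [ 0.812 -0.094  0.576] z [ 0.572 -0.066 -0.818] tip [ 0.6424 -0.1634  0.0215] F [-0.   0.5 -0.7]
units [-0.07 -0.02  0.28]
```

Creeping down in 1 mm rows.

{"api": "jog_arm", "payload": {"plan": [[-0.03,0,0.04,0,0,0,-1],[-0.03,0,0.04,0,0,0,-1],[-0.03,0,0.04,0,0,0,-1],[0,0,0,0,0,0,-1]]}}

```text
t: 9.05
tool_pos: [0.5977, -0.1582, 0.0822]
tool_rot: [2.957, -0.17, 0.936]
contact_force: [-0.6, 0.7, 0.4]
opening: 0.0127
grip_force: 97.6
```

{"api": "jog_arm", "payload": {"plan": [[-0.03,0,0.04,0,0,0,-1],[0,0,0,0,0,0,-1]]}}

```text
t: 9.25
tool_pos: [0.598, -0.1583, 0.0818]
tool_rot: [2.957, -0.17, 0.938]
contact_force: [-0.9, 1.1, 2.6]
opening: 0.0128
grip_force: 98.2
```

{"api": "jog_arm", "payload": {"plan": [[-0.03,0,0.04,0,0,0,-1],[0,0,0,0,0,0,-1]]}}

```text
t: 9.45
tool_pos: [0.5983, -0.1584, 0.0814]
tool_rot: [2.956, -0.17, 0.939]
contact_force: [-4.6, 2.0, 6.2]
opening: 0.0128
grip_force: 98.8
```

{"api": "jog_arm", "payload": {"plan": [[0.06,0,-0.08,0,0,0,-1],[0.12,0,0.085,0,0,0,-1],[0.12,0,0.085,0,0,0,-1],[0.12,0,0.085,0,0,0,-1],[0.12,0,0.085,0,0,0,-1],[0.12,0,0.085,0,0,0,-1],[0.12,0,0.085,0,0,0,-1],[0,0,0,0,0,0,-1]]}}

```text
t: 10.25
tool_pos: [0.6155, -0.1603, 0.082]
tool_rot: [2.957, -0.171, 0.937]
contact_force: [0.0, -0.4, 0.6]
opening: 0.0128
grip_force: 97.8
```

Run:
```python
from h import *
go([.622,-.158,.083])
```

```text
pos [ 0.6155 -0.1603  0.082 ] x [ 0.812 -0.094  0.576] z [ 0.572 -0.066 -0.818] tip [ 0.6602 -0.1655  0.0182] F [ 0.  -0.4  0.6]
units [ 0.28 -0.15  0.14]
```

{"api": "jog_arm", "payload": {"plan": [[0.06,-0.08,-0.03,0,0,0,-1],[0.04,-0.08,0.03,0,0,0,-1],[0.04,-0.06,0.03,0,0,0,-1],[0.04,0,0.03,0,0,0,-1],[0,0,0,0,0,0,-1]]}}

```text
t: 10.75
tool_pos: [0.6189, -0.1558, 0.0826]
tool_rot: [2.959, -0.17, 0.935]
contact_force: [-0.4, 0.5, 0.1]
opening: 0.0128
grip_force: 97.7
```

{"api": "jog_arm", "payload": {"plan": [[0.04,0,0.03,0,0,0,-1],[0.04,0,0.03,0,0,0,-1],[0,0,0,0,0,0,-1]]}}

```text
t: 11.05
tool_pos: [0.6211, -0.1564, 0.0827]
tool_rot: [2.958, -0.17, 0.935]
contact_force: [-0.9, 0.2, -1.0]
opening: 0.0127
grip_force: 97.7
```

{"api": "jog_arm", "payload": {"plan": [[0.04,0,0.03,0,0,0,-1],[0,0,0,0,0,0,-1]]}}

```text
t: 11.25
tool_pos: [0.6221, -0.1565, 0.0828]
tool_rot: [2.958, -0.17, 0.935]
contact_force: [-0.1, 0.5, -1.4]
opening: 0.0126
grip_force: 97.7
```

{"api": "jog_arm", "payload": {"plan": [[0.04,0,0.03,0,0,0,-1],[0.04,0,0.03,0,0,0,-1],[0,0,0,0,0,0,-1]]}}

```text
t: 11.55
tool_pos: [0.6241, -0.1567, 0.0828]
tool_rot: [2.958, -0.17, 0.935]
contact_force: [-0.0, -0.5, -1.0]
opening: 0.0129
grip_force: 97.7
```

{"api": "jog_arm", "payload": {"plan": [[0.04,0,0.03,0,0,0,-1],[0,0,0,0,0,0,-1]]}}

```text
t: 11.75
tool_pos: [0.6248, -0.1567, 0.0826]
tool_rot: [2.958, -0.17, 0.934]
contact_force: [-2.5, 0.6, 1.9]
opening: 0.0129
grip_force: 97.9
```

{"api": "jog_arm", "payload": {"plan": [[0.04,0,0.03,0,0,0,-1],[-0.03,0,0.04,0,0,0,-1],[-0.02,0,0.02,0,0,0,-1],[0,0,0,0,0,0,-1]]}}

```text
t: 12.15
tool_pos: [0.6256, -0.1569, 0.0818]
tool_rot: [2.959, -0.169, 0.934]
contact_force: [-10.6, 1.8, 8.5]
opening: 0.0126
grip_force: 99.7
```

Run:
```python
from h import *
go([.622,-.158,.083])
o=ctrl.get_obs(); print(R.from_rotvec(o["tool_rot"]).as_matrix()[:,1])
```

```text
pos [ 0.6256 -0.1569  0.0818] x [ 0.813 -0.093  0.574] z [ 0.571 -0.066 -0.819] tip [ 0.6702 -0.162   0.018 ] F [-10.6   1.8   8.5]
units [-0.11  0.08 -0.15]
[-1.14061820e-01 -9.93473654e-01 -1.80824116e-05]
```

{"api": "jog_arm", "payload": {"plan": [[-0.03,0,-0.03,0,0,0,-1],[0,0.12,0,0,0,0,-1],[0,0.12,0,0,0,0,-1],[0,0.12,0,0,0,0,-1]]}}

```text
t: 12.55
tool_pos: [0.6244, -0.1625, 0.0817]
tool_rot: [2.961, -0.17, 0.936]
contact_force: [-4.6, 7.0, 6.4]
opening: 0.0126
grip_force: 98.6
```

{"api": "jog_arm", "payload": {"plan": [[0,0.12,0,0,0,0,-1],[0,0.12,0,0,0,0,-1],[0,0.12,0,0,0,0,-1],[0,0.12,0,0,0,0,-1]]}}

```text
t: 12.95
tool_pos: [0.6234, -0.172, 0.0818]
tool_rot: [2.961, -0.17, 0.936]
contact_force: [-4.1, 5.4, 5.3]
opening: 0.0128
grip_force: 98.8
```

{"api": "jog_arm", "payload": {"plan": [[0,0.12,0,0,0,0,-1],[0,0.12,0,0,0,0,-1],[0,0.12,0,0,0,0,-1],[0,0.12,0,0,0,0,-1],[0,0.12,0,0,0,0,-1],[0,0.12,0,0,0,0,-1]]}}

```text
t: 13.55
tool_pos: [0.6217, -0.1863, 0.0817]
tool_rot: [2.961, -0.17, 0.936]
contact_force: [-4.6, 6.9, 5.8]
opening: 0.0125
grip_force: 98.6
```

Steady forces; continuing.

{"api": "jog_arm", "payload": {"plan": [[0,0.12,0,0,0,0,-1],[0,0.12,0,0,0,0,-1],[0,0.12,0,0,0,0,-1],[0,0.12,0,0,0,0,-1],[0,0.12,0,0,0,0,-1],[0,0.12,0,0,0,0,-1],[0,0.12,0,0,0,0,-1],[0,0.12,0,0,0,0,-1]]}}

```text
t: 14.35
tool_pos: [0.6195, -0.2054, 0.0818]
tool_rot: [2.961, -0.17, 0.936]
contact_force: [-5.0, 5.8, 5.3]
opening: 0.0126
grip_force: 98.8
```

{"api": "jog_arm", "payload": {"plan": [[0,0.12,0,0,0,0,-1],[0,0.12,0,0,0,0,-1],[0,0.12,0,0,0,0,-1],[0,0.12,0,0,0,0,-1],[0,0.12,0,0,0,0,-1],[0,0.12,0,0,0,0,-1]]}}

```text
t: 14.95
tool_pos: [0.6179, -0.2196, 0.0817]
tool_rot: [2.962, -0.17, 0.936]
contact_force: [-4.2, 6.4, 5.6]
opening: 0.0128
grip_force: 98.8
```

{"api": "jog_arm", "payload": {"plan": [[0,0.12,0,0,0,0,-1],[0,0.12,0,0,0,0,-1],[0,0.12,0,0,0,0,-1],[0,0.12,0,0,0,0,-1],[0,0.12,0,0,0,0,-1],[0,0.12,0,0,0,0,-1],[0,0.12,0,0,0,0,-1],[0,0.12,0,0,0,0,-1]]}}

```text
t: 15.75
tool_pos: [0.6157, -0.2387, 0.0817]
tool_rot: [2.962, -0.17, 0.936]
contact_force: [-4.4, 5.0, 5.7]
opening: 0.0126
grip_force: 98.8
```

{"api": "jog_arm", "payload": {"plan": [[0,0.12,0,0,0,0,-1],[0,0.12,0,0,0,0,-1],[0,0.12,0,0,0,0,-1],[0,0.12,0,0,0,0,-1],[0,0.12,0,0,0,0,-1],[0,0.12,0,0,0,0,-1],[0,0.12,0,0,0,0,-1],[0,0.12,0,0,0,0,-1]]}}

```text
t: 16.55
tool_pos: [0.6135, -0.2577, 0.0817]
tool_rot: [2.962, -0.169, 0.936]
contact_force: [-3.3, 7.9, 5.9]
opening: 0.0126
grip_force: 98.7
```

{"api": "jog_arm", "payload": {"plan": [[0.01,0.12,0.007,0,0,0,-1],[0,0.12,0,0,0,0,-1],[0,0.12,0,0,0,0,-1],[0,0.12,0,0,0,0,-1],[0,0.12,0,0,0,0,-1],[0,0.12,0,0,0,0,-1],[0,0.12,0,0,0,0,-1],[0,0.12,0,0,0,0,-1]]}}

```text
t: 17.35
tool_pos: [0.6115, -0.2768, 0.0817]
tool_rot: [2.962, -0.169, 0.936]
contact_force: [-4.7, 7.5, 7.2]
opening: 0.0125
grip_force: 98.7
```

{"api": "jog_arm", "payload": {"plan": [[0,0.12,0,0,0,0,-1],[0,0.12,0,0,0,0,-1],[0,0.12,0,0,0,0,-1],[0,0.12,0,0,0,0,-1],[0,0.12,0,0,0,0,-1],[0,0.12,0,0,0,0,-1],[0,0.12,0,0,0,0,-1],[0,0.12,0,0,0,0,-1]]}}

```text
t: 18.15
tool_pos: [0.6093, -0.2956, 0.0817]
tool_rot: [2.963, -0.169, 0.936]
contact_force: [-5.2, 8.2, 6.3]
opening: 0.0127
grip_force: 98.7
```

{"api": "jog_arm", "payload": {"plan": [[0,0.12,0,0,0,0,-1],[0,0.12,0,0,0,0,-1],[0,0.12,0,0,0,0,-1],[0,0.12,0,0,0,0,-1],[0,0.12,0,0,0,0,-1],[0,0.12,0,0,0,0,-1],[0,0.12,0,0,0,0,-1],[0,0.12,0,0,0,0,-1]]}}

```text
t: 18.95
tool_pos: [0.6072, -0.3149, 0.0817]
tool_rot: [2.962, -0.169, 0.936]
contact_force: [-4.6, 6.8, 6.5]
opening: 0.0124
grip_force: 98.7
```

{"api": "jog_arm", "payload": {"plan": [[0,0.12,0,0,0,0,-1],[0,0.12,0,0,0,0,-1],[0,0.12,0,0,0,0,-1],[0,0.12,0,0,0,0,-1],[0,0.12,0,0,0,0,-1],[0,0.12,0,0,0,0,-1],[0,0.12,0,0,0,0,-1],[0,0.12,0,0,0,0,-1]]}}

```text
t: 19.75
tool_pos: [0.605, -0.334, 0.0817]
tool_rot: [2.962, -0.169, 0.936]
contact_force: [-5.4, 5.8, 7.7]
opening: 0.0125
grip_force: 98.9
```

{"api": "jog_arm", "payload": {"plan": [[0,0.12,0,0,0,0,-1],[0,0.12,0,0,0,0,-1],[0,0.12,0,0,0,0,-1],[0,0,0,0,0,0,-1]]}}

```text
t: 20.15
tool_pos: [0.604, -0.3426, 0.0819]
tool_rot: [2.958, -0.169, 0.936]
contact_force: [-4.8, 1.2, 3.8]
opening: 0.0126
grip_force: 98.6
```

{"api": "jog_arm", "payload": {"plan": [[0,0,-0.1,0,0,0,-1],[0,0,-0.2,0,0,0,-1],[0,0,-1,0,0,0,-1],[0,0,-1,0,0,0,-1],[0,0,-1,0,0,0,-1],[0,0,-1,0,0,0,-1],[0,0,-1,0,0,0,-1],[0,0,-1,0,0,0,-1]]}}

```text
t: 20.95
tool_pos: [0.5313, -0.3345, 0.1852]
tool_rot: [2.957, -0.171, 0.936]
contact_force: [0.2, -0.4, -0.7]
opening: 0.0127
grip_force: 97.6
```

{"api": "jog_arm", "payload": {"plan": [[0,0,-1,0,0,0,-1],[0,0,-1,0,0,0,-1],[0,0,0,0,-0.156,0,-1],[0,0,0,0,-0.156,0,-1],[0,0,0,0,-0.156,0,-1],[0,0,0,0,-0.156,0,-1],[0,0,0,0,-0.156,0,-1],[0,0,0,0,0,0,-1]]}}

```text
t: 21.75
tool_pos: [0.5112, -0.332, 0.217]
tool_rot: [3.137, -0.178, 0.001]
contact_force: [0.4, -0.7, -0.3]
opening: 0.0127
grip_force: 97.6
```

{"api": "jog_arm", "payload": {"plan": [[0,0,0,0,0,-0.18,-1],[0,0,0,0,0,-0.18,-1],[0,0,0,0,0,-0.18,-1],[0,0,0,0,0,0,-1]]}}

```text
t: 22.15
tool_pos: [0.5085, -0.3318, 0.217]
tool_rot: [3.104, 0.482, 0.003]
contact_force: [0.5, -0.6, -0.3]
opening: 0.0128
grip_force: 97.6
```

Run:
```python
from h import *
go([.4627,.0363,.215])
```

```text
pos [ 0.5085 -0.3318  0.217 ] x [0.953 0.303 0.002] z [ 0.002  0.    -1.   ] tip [ 0.5086 -0.3318  0.139 ] F [ 0.5 -0.6 -0.3]
units [  3.4  -18.23   0.09]
```

{"api": "jog_arm", "payload": {"plan": [[0.18,-0.96,0,0,0,0,-1],[0.18,-0.96,0,0,0,0,-1],[0.18,-0.96,0,0,0,0,-1],[0.18,-0.96,0,0,0,0,-1],[0.18,-0.96,0,0,0,0,-1],[0.18,-0.96,0,0,0,0,-1],[0.18,-0.96,0,0,0,0,-1],[0.18,-0.96,0,0,0,0,-1]]}}

```text
t: 22.95
tool_pos: [0.4895, -0.175, 0.2172]
tool_rot: [3.104, 0.484, 0.0]
contact_force: [0.3, -0.6, -1.4]
opening: 0.0126
grip_force: 97.6
```

{"api": "jog_arm", "payload": {"plan": [[0.18,-0.96,0,0,0,0,-1],[0.18,-0.96,0,0,0,0,-1],[0.18,-0.96,0,0,0,0,-1],[0.18,-0.96,0,0,0,0,-1],[0.18,-0.96,0,0,0,0,-1],[0.18,-0.96,0,0,0,0,-1],[0.18,-0.96,0,0,0,0,-1],[0.18,-0.96,0,0,0,0,-1]]}}

```text
t: 23.75
tool_pos: [0.47, -0.0201, 0.2172]
tool_rot: [3.104, 0.484, 0.0]
contact_force: [0.1, -0.5, -1.0]
opening: 0.0128
grip_force: 97.6
```

{"api": "jog_arm", "payload": {"plan": [[0.18,-0.96,0,0,0,0,-1],[0.18,-0.96,0,0,0,0,-1],[0.18,-0.95,0,0,0,0,-1],[0,0,0,0,0,0,-1],[0,0,0,0,0,0,-1],[0,0,0,0,0,0,-1]]}}

```text
t: 24.35
tool_pos: [0.4632, 0.036, 0.2172]
tool_rot: [3.104, 0.483, 0.0]
contact_force: [-1.1, -1.6, -0.6]
opening: 0.0129
grip_force: 97.7
```

Run:
```python
from h import *
go([.4627,.0363,.19])
grab("side","s3"); grab("top","t3"); grab("wrist","w3")
o=ctrl.get_obs(); M=R.from_rotvec(o["tool_rot"]).as_matrix(); tip=o["tool_pos"]+.078*M[:,2]
I,D,k,t=load("s3"); u,v=proj(k,t,tip).round().astype(int); print(u,v, proj(k,t,[.4627,.0363,.07]))
c=I[v-40:v+60,u-50:u+50]; a=cv2.resize(c,(400,400),interpolation=cv2.INTER_NEAREST)
I,D,k,t=load("w3"); u,v=proj(k,t,[.4627,.0363,.07]).round().astype(int); print(u,v,proj(k,t,tip),proj(k,t,tip-.06*M[:,2]))
c=I[v-60:v+40,u-50:u+50]; b=cv2.resize(c,(400,400),interpolation=cv2.INTER_NEAREST)
cv2.imwrite("pics/c3.png",np.hstack([a,b])[:,:,::-1])
```

```text
pos [0.4632 0.036  0.2172] x [0.953 0.304 0.   ] z [ 0. -0. -1.] tip [0.4632 0.036  0.1392] F [-1.1 -1.6 -0.6]
units [-0.02 -0.02  1.36]
295 123 [294.99163677 146.99470848]
317 183 [317.18972333 203.73125307] [316.87640984 235.03318278]
```

View pics/c3.png

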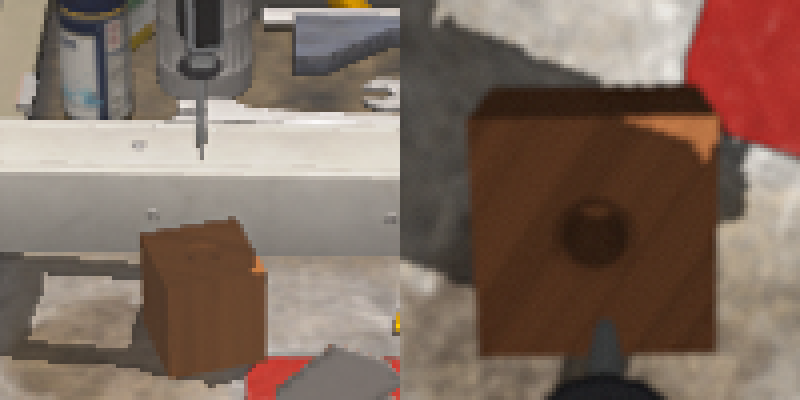

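The side crop shows the tip at (202,158), as predicted. The wrist crop shows the hole centred at (597,233), about 1 mm from the expected point. I make a small correction and insert.

{"api": "jog_arm", "payload": {"plan": [[0.05,-0.05,0.6,0,0,0,-1],[0,0,1,0,0,0,-1],[0,0,1,0,0,0,-1],[0,0,0.8,0,0,0,-1],[0,0,0.8,0,0,0,-1],[0,0,0.8,0,0,0,-1],[0,0,0.8,0,0,0,-1],[0,0,0,0,0,0,-1]]}}

```text
t: 25.3
tool_pos: [0.4615, 0.0375, 0.0976]
tool_rot: [-3.103, -0.482, 0.01]
contact_force: [-0.7, 0.5, -0.5]
opening: 0.0129
grip_force: 97.7
```

{"api": "jog_arm", "payload": {"plan": [[0,0,0.2,0,0,0,-1],[0,0,0.2,0,0,0,-1],[0,0,0.2,0,0,0,-1],[0,0,0,0,0,0,-1]]}}

```text
t: 25.7
tool_pos: [0.4638, 0.0375, 0.0889]
tool_rot: [-3.104, -0.484, 0.0]
contact_force: [0.1, -0.4, 0.1]
opening: 0.0132
grip_force: 97.7
```

{"api": "jog_arm", "payload": {"plan": [[0,0,0.04,0,0,0,-1],[0,0,0,0,0,0,-0.3],[0,0,0,0,0,0,0],[0,0,0,0,0,0,0.5],[0,0,0,0,0,0,1],[0,0,0,0,0,0,1],[0,0,0,0,0,0,1],[0,0,0,0,0,0,1]]}}

```text
t: 26.5
tool_pos: [0.4639, 0.0375, 0.0883]
tool_rot: [-3.104, -0.484, 0.0]
contact_force: [0.0, 0.8, -0.8]
opening: 0.0855
grip_force: 0.0
```

{"api": "jog_arm", "payload": {"plan": [[0,0,-0.4,0,0,0,1],[0,0,-0.8,0,0,0,1],[0,0,-0.8,0,0,0,1],[0,0,-1,0,0,0,1],[0,0,-1,0,0,0,1],[0,0,-1,0,0,0,1],[0,0,-1,0,0,0,1],[0,0,-1,0,0,0,1]]}}

```text
t: 27.3
tool_pos: [0.4639, 0.0376, 0.2299]
tool_rot: [3.104, 0.484, 0.001]
contact_force: [1.1, -0.2, 0.3]
opening: 0.0855
grip_force: 0.0
```

{"api": "jog_arm", "payload": {"plan": [[-1,0,0,0,0,0,1],[-1,0,0,0,0,0,1],[-1,0,0,0,0,0,1],[0,0,0,0,0,0,1],[0,0,0,0,0,0,1]]}}

```text
t: 27.8
tool_pos: [0.4071, 0.0193, 0.229]
tool_rot: [3.104, 0.483, 0.003]
contact_force: [-0.1, -0.6, 0.0]
opening: 0.0854
grip_force: 0.0
```

Run:
```python
from h import *
print(ctrl.get_obs()["contact_force"])
grab("side","s4"); grab("top","t4"); A=load("s4"); B=load("t4")
a=cv2.resize(A[0][110:210,235:335],(400,400),interpolation=cv2.INTER_NEAREST)
b=cv2.resize(B[0][190:290,165:265],(400,400),interpolation=cv2.INTER_NEAREST)
cv2.imwrite("pics/c4.png",np.hstack([a,b])[:,:,::-1])
for I,D,k,t in(A,B):
    C=cloud(k,t,D); x,y,z=C[...,0],C[...,1],C[...,2]
    m=(z>.09)&(z<.16)&(x>.44)&(x<.49)&(y>.01)&(y<.06);Q=C[m]
    if len(Q): print(len(Q),Q[:,2].max(),Q[Q[:,2]>.125].mean(0),Q[Q[:,2]<.115].mean(0))
```

```text
[-0.0990834  -0.63811742  0.04690842]
128 0.14351465746232728 [0.46487095 0.03270507 0.13543336] [0.46540012 0.0312463  0.10253887]
92 0.1419345733049877 [0.46352845 0.03305586 0.13643096] [0.46155737 0.03002444 0.10230027]
```

View pics/c4.png

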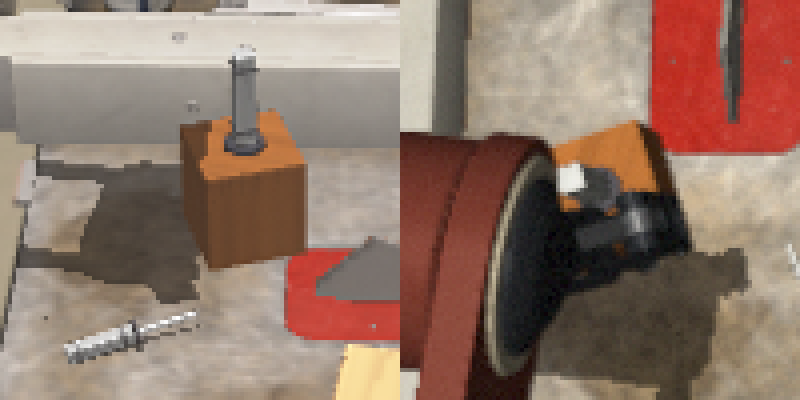

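The scriber stands upright in the stand with its collar seated (side crop, about (243,145)). Its top height matches the start, and the gripper is clear.

```bash
python3 -c "
from station import ctrl
print(ctrl.finish_job())"
```

```text
the job is handed in; nothing more can be done
None
```

I scribed the fence line from the pivot to the free end (about panel y +83 to -103 mm) at roughly 24 mm/s, with single-digit forces while drawing, stood the scriber back in its stand, and handed the job in; no verdict was shown.

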